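# Chuck a mounted grinding point in the bench collet

## Task

Take the grinding point with the plain cylindrical stone out of the wooden rack, push its shank gently all the way down to the floor of the upright bench collet, then turn the hex collet nut clockwise (seen from above) until you feel the jaws take hold, and a little further, so that the shank is gripped firmly but the nut is not forced. Let go and leave everything else, including the other two points in the rack, as it is.

Things in the scene. Friction and masses are not known exactly. Their poses are not given: they have to be found in the camera images.
- cyl_point: the mounted point to be chucked: a steel shank 8 mm in diameter and 45 mm long with a rounded end, carrying a plain grey-brown cylindrical grinding stone 16 mm in diameter and 26 mm long. Origin: centre of the shank's free (lower) end; z runs up the shank, so the stone lies from z = 45 to 71 mm. 80 g (varies). It starts upright, shank down, in one of the three rack holes
- cone_point: another mounted point with the same shank; its stone is a tapered cone, 18 mm wide at the bottom, 28 mm long. Stays in the rack. Origin and axes as for cyl_point
- ball_point: another mounted point with the same shank; its stone is a ball 20 mm in diameter. Stays in the rack. Origin and axes as for cyl_point
- rack: fixed wooden block, standing on the 2.5 mm thick cutting mat, 50 x 170 mm, 52 mm high, with three blind holes 9.5 mm in diameter and 44 mm deep in a row along its own y, at y = -55, 0 and 55 mm; its top is 54.5 mm above the desk; the points stand on the floors of the holes, shank ends 10.5 mm above the desk, stones 1 mm clear of the block. Origin: centre of the underside
- collet: fixed upright bench collet holder: square steel base plate 100 x 100 x 12 mm with four screw heads, a round column 46 mm in diameter to z = 62 mm, and the hex nut on top (z = 64 to 87.5 mm). Origin: centre of the underside, z up along the bore
- collet_mouth (a point): centre of the collet's mouth, 84 mm above the desk: a 9 mm bore with a 1.5 mm chamfer, reached through the 18 mm opening in the nut. The bore's floor lies 40 mm below this point: fully home, 5 mm of the shank show under the stone, whose top is then 115 mm above the desk. Three sprung balls 34 mm down drag on the shank (3 to 6 N), so it must be pushed home
- bore_floor: the floor of the bore, on which the end of the shank comes to rest; origin: centre of its top, 44 mm above the desk. The shank end must not press on it with more than 40 N
- nut_top (a point): centre of the top of the steel hex nut, 87.5 mm above the desk; turns with the nut. The six flats lie 18 mm from the axis (36 mm across flats), are 20.8 mm wide and reach from 1.5 to 23.5 mm below this point; they face this frame's +x and every 60 degrees from it. The nut does not rise or sink. Clockwise seen from above tightens
- nut: the same hex nut; origin on its axis at its underside, 64 mm above the desk. From the start it turns freely 0.2 to 1.1 rad (not known beforehand) against about 0.3 Nm of friction, until the jaws meet the shank; from there the torque needed rises by 0.5 to 0.8 Nm per rad. The nut stays where it is left
- jaw_a: one of three hard jaws hidden in the bore, 12 to 28 mm below the mouth, 120 degrees apart; origin: lower middle of its inner face. Judge the grip by the signed change of wrist torque from free turning (at rest friction may leave an offset up to 0.3 Nm either way), anticlockwise on the tool: 0.08 Nm is just firm, 0.12 to 0.25 right, 0.3 or more, or over 0.45 rad past touching, is forced
- jaw_b: second jaw, as jaw_a
- jaw_c: third jaw, as jaw_a
- paint_pot: bystander: round light blue paint pot, 35 mm in diameter, 36 mm high; origin: centre of the underside
- dropper_bottle: bystander: grey dropper bottle with a white nozzle, 29 mm in diameter, 86 mm high; origin: centre of the underside

How it is judged:
On the way, in this order (a step that is already met when the one before it is completed fails the run):
1. the shank is fully home on the floor of the bore with the collet still loose (z of cyl_point in the frame of collet between 0.04 and 0.0465 m and horizontal distance between cyl_point and collet_mouth below 0.002 m and angle between the z axis of cyl_point and the z axis of collet, either way round below 0.06 rad and contact force between cyl_point and jaw_a below 10 N and contact force between cyl_point and jaw_b below 10 N and contact force between cyl_point and jaw_c below 10 N), for 0.2 s.
2. all three jaws grip the shank firmly (z of cyl_point in the frame of collet between 0.04 and 0.0465 m and horizontal distance between cyl_point and collet_mouth below 0.002 m and angle between the z axis of cyl_point and the z axis of collet, either way round below 0.06 rad and contact force between cyl_point and jaw_a above 12 N and contact force between cyl_point and jaw_b above 12 N and contact force between cyl_point and jaw_c above 12 N), for 0.2 s.
At the end, for the whole second after the job is handed in: the cylindrical point stands in the collet, shank end within 2.5 mm of the bore floor, within 2 mm of the axis and 0.06 rad of parallel, at rest, each of the three jaws pressing on it with more than 12 N; other points (12 mm) and bystanders (20 mm) not moved (all of step 2 and linear speed of cyl_point below 0.02 m/s); the robot touches nothing.
It fails at once if a jaw presses on the shank with more than 60 N (the nut is forced) (contact force between cyl_point and jaw_a above 60 N or contact force between cyl_point and jaw_b above 60 N or contact force between cyl_point and jaw_c above 60 N).
It fails at once if the shank is rammed onto the bore's floor with more than 40 N (contact force between cyl_point and bore_floor above 40 N).
It fails at once if another point is moved by more than 12 mm, or a bystander by more than 20 mm (distance of any of cone_point, ball_point from where it was at the start of the episode above 0.012 m or distance of any of paint_pot, dropper_bottle from where it was at the start of the episode above 0.02 m).
It also fails if it takes over 64 s, if anything falls off the work surface, if the arm or the gripper's body presses on something with over 40 N, if the wrist force passes 120 N, or if a joint passes its speed limit or range.

## Robot

A 6-joint arm with a two-finger parallel gripper is mounted at the origin on a cart in front of the work surface, level with it; the furniture and walls round the work are solid. World frame = base frame: x ahead of the robot, y to its left, z up, the work surface at z = 0. Lengths are in m, angles in rad, forces in N, time in s.
With the tool pointing down it reaches from about 0.35 to 0.975 m from the base axis. Payload 7.1 kg.
Tool frame: the origin (TCP) lies midway between the tips of the shut fingers; the grasp point (between the pads) lies 19 mm behind it; z points along the fingers, y is the line along which they close (so a half turn about z gives the same grasp; the last joint's range is limited). The gripper opens to 88 mm and grips with 3 to 60 N. Pads are 20 mm wide; open, the fingers measure 115 mm over their backs; the gripper's body (75 mm by 178 mm) begins 61 mm behind the grasp point.
Start: joints at [1.114, 0.423, 1.63, -0, 1.089, -0.019], TCP at [0.265, 0.566, 0.223] pointing down, gripper open.
Joint ranges: [-3, 3], [-0.9, 2.11], [0.09, 2.58], [-1.31, 4.45], [0.11, 2.69], [-2.54, 2.54]. Speed limits (rad/s): [2.39, 2.39, 3.01, 3.14, 3.14, 3.14].

## Interface

Orientations are given as a unit quaternion [x, y, z, w].
In Python, from bench import robot gives the robot as it stands.
- The arm moves only by the shell command python3 inch.py 'ROWS' [FORCE]. ROWS is a JSON list of rows, 1 to 10 of them, each an object with the fields d (a list: dx, dy, dz in shares of 1 m (1.0 is 1 m)), turn_vec (a list: a rotation vector rx, ry, rz in fractions of the full range, 1 being 180 degrees), finger_gap (the finger opening in m); a field left out counts as zero (the opening has to be given); each row is the pose to reach, as a shift and turn from the pose commanded when the command began, along the tool's axes at that moment; what a row does not reach only later rows make up. A row lasts 1/8 s, in which the tool goes at most 0.0625 m and 0.188 rad, less where a joint would pass 70% of its speed; a pose out of reach is approached as far as the arm can. The fingers move at their own pace and stop on an object; FORCE is the grip in N (left out, the last holds). Time passes only in rows, so rows that do not move let the fingers close. It prints the time, the measured TCP pose, the force, the opening and the grip force at its end. No shift or turn number may pass 1 either way. Input that does not fit is refused with a message, and nothing moves.
- robot.observe(): the state, without advancing time (a new reading comes with each control period).
- robot.capture(name): name is "scene" or "top" or "wrist"; returns a dict with "image" (384x512x3 uint8, blue, green, red), "camera_matrix" (3x3 intrinsics, pixels), "rvec" (rotation vector, rad) and "tvec" (3), from world to camera coordinates, as OpenCV has them; the wrist camera has in their place "mount" (4x4, takes a point from camera to tool coordinates, whose origin is the TCP and whose axes are the flange's). Camera axes: x right, y down, z forward; pixel columns grow to the right and rows downward; lengths in m; the calibration is good to about 2 mm. The wrist camera is an equidistant fisheye: a pixel r from the principal point sees the ray r / f radians off the axis. A picture is of the moment at which its call begins: read the wrist's pose just before it. There is no depth.
- robot.finish_job(): hands the job in; it is judged then, once.
The state is a dict: "time_s": time; "joint_pos": joint angles; "qvel": joint speeds; "joint_efforts": joint torques, N m; "ee_pos": TCP position; "ee_rot": TCP orientation; "contact_force": force on the tool from outside, world axes, zero at the start; "torque": the same for the moment, N m; "opening": finger opening in m; "gripper_force": force on a finger pad.
Only numpy, scipy, OpenCV 4.12 (cv2) and the standard library are available. Lean on these libraries where they do the work, as an engineer would, in place of code of your own. Each camera call takes 0.05 s, during which the arm holds its last target. There are 200 camera calls.

## Working session

There is one attempt and no reset: what is moved stays moved. The work goes in short steps, Python scripts to look and compute and a shell command to move; the robot and the scene stay as the last step left them, time stands still between calls to the robot, and variables do not carry over. Pictures are saved under pics/ and viewed, at most 10 in all, crops included, and the job is handed in when it is done.

```bash
ls; mkdir -p pics; python3 - <<'E'
from bench import robot
import cv2,numpy as np,pickle
s=robot.observe();print({k:np.round(v,3).tolist() for k,v in s.items()})
d={}
for n in("scene","top","wrist"):
    d[n]=robot.capture(n);cv2.imwrite(f"pics/{n}0.png",d[n]["image"])
    print(n,{k:np.round(v,4).tolist() for k,v in d[n].items() if k!="image"})
pickle.dump((s,d),open("cap0.pkl","wb"))
a=cv2.resize(d["top"]["image"],(400,300));b=cv2.resize(d["scene"]["image"],(400,300))
E
```

```text
bench.py
inch.py
pics
{'time_s': 0.0, 'joint_pos': [1.114, 0.424, 1.631, -0.0, 1.089, -0.019], 'qvel': [0.002, -0.001, -0.0, 0.001, 0.0, 0.002], 'joint_efforts': [0.001, -54.464, -27.367, 0.064, 0.023, -0.0], 'ee_pos': [0.265, 0.566, 0.222], 'ee_rot': [0.217, 0.976, -0.001, -0.0], 'contact_force': [0.313, -0.3, -0.323], 'torque': [-0.001, -0.004, -0.01], 'gripper_force': 0.0, 'opening': 0.088}
scene {'camera_matrix': [[390.6479, 0.0, 247.9655], [0.0, 390.6479, 189.6366], [0.0, 0.0, 1.0]], 'rvec': [2.1352, -1.0721, 0.4805], 'tvec': [-0.4136, 0.3795, 0.5594]}
top {'camera_matrix': [[391.5949, 0.0, 247.4406], [0.0, 391.5949, 190.1974], [0.0, 0.0, 1.0]], 'rvec': [2.1127, -2.1568, 0.1404], 'tvec': [0.001, 0.6399, 0.8589]}
wrist {'camera_matrix': [[297.3186, 0.0, 254.4372], [0.0, 297.3186, 190.68], [0.0, 0.0, 1.0]], 'mount': [[-0.0002, -0.9617, -0.2742, 0.0743], [1.0, -0.0001, -0.0002, -0.0001], [0.0002, -0.2742, 0.9617, -0.1618], [0.0, 0.0, 0.0, 1.0]]}
```

View pics/top0.png

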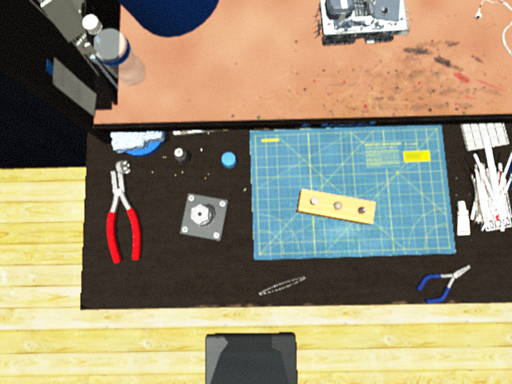

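View pics/scene0.png

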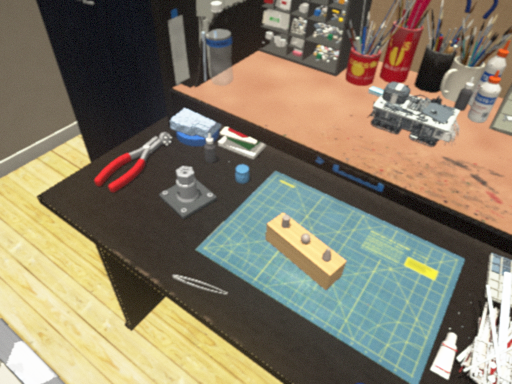

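The top view shows the rack at about (337,207) with its three points, the collet at (203,215), the pot at (228,159) and the bottle at (181,155). In the scene view the rack is at (305,248) and the collet at (186,190). I'll enlarge these areas.

```bash
python3 - <<'E'
import cv2,numpy as np,pickle
s,d=pickle.load(open("cap0.pkl","rb"))
def c(n,x,y,w,h): return cv2.resize(d[n]["image"][y:y+h,x:x+w],(400,300),interpolation=cv2.INTER_CUBIC)
a=np.vstack([np.hstack([c("top",290,170,100,75),c("top",170,180,80,60)]),np.hstack([c("scene",255,205,100,75),c("scene",150,155,80,60)])])
cv2.imwrite("pics/crops0.png",a)
for n in("scene","top"):
    R=cv2.Rodrigues(d[n]["rvec"])[0];print(n,-R.T@d[n]["tvec"].ravel())
E
```

```text
scene [ 0.12382203 -0.40585162  0.66929845]
top [ 0.50410296 -0.02770131  0.94457526]
```

View pics/crops0.png

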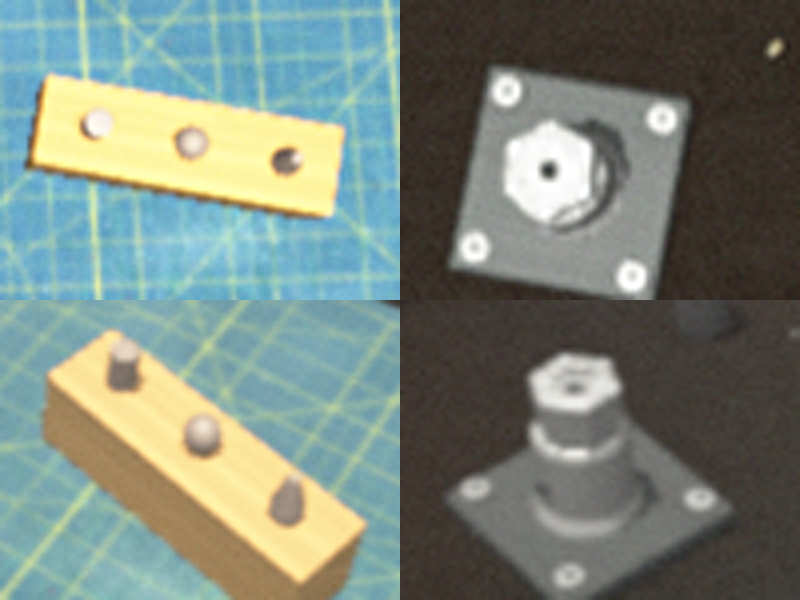

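The cylindrical stone is the left one of the three in the top view, at about (314,201). The ball is in the middle and the cone is on the right. The nut top is at (200,214), with its bore dark in the middle. Next I'll measure the rays.

```bash
cat > h.py <<'E'
import cv2,numpy as np
from scipy.spatial.transform import Rotation as Ro
def ray(c,px,s=None):
    """origin and direction (world) of pixel; s = robot state for the wrist camera"""
    K=c["camera_matrix"]
    if s is None:
        R=cv2.Rodrigues(np.array(c["rvec"],float))[0];u=cv2.undistortPoints(np.array([[px]],float),K,None)[0,0]
        return -R.T@np.ravel(c["tvec"]),R.T@np.r_[u,1]
    v=(np.array(px)-[K[0][2],K[1][2]])/K[0][0];t=np.hypot(*v)
    d=np.r_[v/t*np.sin(t),np.cos(t)]
    M=np.array(c["mount"]);E=Ro.from_quat(s["ee_rot"]).as_matrix()
    return np.array(s["ee_pos"])+E@M[:3,3],E@M[:3,:3]@d
def onz(o,d,z): return o+d*(z-o[2])/d[2]
def proj(c,P,s=None):
    if s is None: return cv2.projectPoints(np.array([P],float),np.array(c["rvec"],float),np.array(c["tvec"],float),np.array(c["camera_matrix"]),None)[0].ravel()
    M=np.array(c["mount"]);E=Ro.from_quat(s["ee_rot"]).as_matrix();K=c["camera_matrix"]
    p=M[:3,:3].T@(E.T@(np.array(P)-s["ee_pos"])-M[:3,3]);r=np.hypot(p[0],p[1]);t=np.arctan2(r,p[2])
    return np.array([K[0][2],K[1][2]])+K[0][0]*t*p[:2]/r
E
python3 - <<'E'
from h import *
import pickle
s,d=pickle.load(open("cap0.pkl","rb"))
t=d["top"];im=t["image"]
def big(m): 
    cs=cv2.findContours(m.astype(np.uint8),cv2.RETR_EXTERNAL,cv2.CHAIN_APPROX_NONE)[0];return max(cs,key=cv2.contourArea)
# rack: yellow
hsv=cv2.cvtColor(im,cv2.COLOR_BGR2HSV);m=np.zeros(im.shape[:2],bool);w=np.s_[175:235,285:390]
m[w]=((hsv[...,0]>10)&(hsv[...,0]<28)&(hsv[...,1]>90)&(hsv[...,2]>110))[w]
b=cv2.boxPoints(cv2.minAreaRect(big(m)));B=np.array([onz(*ray(t,p),.0545) for p in b]);print("rack corners",B.round(4).tolist(),B.mean(0).round(4))
e=[B[1]-B[0],B[2]-B[1]];print([(round(np.linalg.norm(x),4),round(np.degrees(np.arctan2(x[1],x[0])),1)) for x in e])
# nut top: bright
g=cv2.cvtColor(im,cv2.COLOR_BGR2GRAY);m=np.zeros(g.shape,bool);w=np.s_[195:235,187:215];m[w]=(g>165)[w]
c=big(m);h=np.array([onz(*ray(t,p),.0875) for p in c[:,0]]).astype(np.float32)[:,:2]
(cx,cy),r=cv2.minEnclosingCircle(h*1000);print("nut",cx,cy,r,cv2.contourArea(c))
k=(g[208:220,192:208]<110);y,x=np.nonzero(k);print("bore px",x.mean()+192,y.mean()+208,k.sum(),onz(*ray(t,(x.mean()+192,y.mean()+208)),.084))
H=h-h.mean(0);print("hex phase of corners deg",np.degrees(np.angle(((np.hypot(*H.T)**6)*np.exp(6j*np.arctan2(H[:,1],H[:,0]))).sum()))/6)
for nm,p in(("cyl",(314.2,201)),("ball",(337.8,205.6)),("cone",(361.5,210))):print(nm,onz(*ray(t,p),.0815))
sc=d["scene"]
for nm,p in(("cyl top",(255+123/4,205+47/4)),("nut bore",(150+174/5,155+88/5))):
    print("scene",nm,onz(*ray(sc,p),.0815 if nm[0]=="c" else .084))
E
```

```text
rack corners [[0.5878, -0.123, 0.0545], [0.6402, -0.1345, 0.0545], [0.605, -0.3038, 0.0545], [0.5533, -0.291, 0.0545]] [ 0.5966 -0.2131  0.0545]
[(np.float64(0.0537), np.float64(-12.4)), (np.float64(0.173), np.float64(-101.8))]
nut 582.129638671875 93.59698486328125 23.814495086669922 273.0
bore px 199.5 213.5 4 [0.58461837 0.09403541 0.084     ]
hex phase of corners deg -5.005391
cyl [ 0.60723818 -0.16003445  0.0815    ]
ball [ 0.59590328 -0.21145857  0.0815    ]
cone [ 0.5850719 -0.2628243  0.0815   ]
scene cyl top [ 0.60580683 -0.16222979  0.0815    ]
scene nut bore [0.57941811 0.08988895 0.084     ]
```

View pics/wrist0.png

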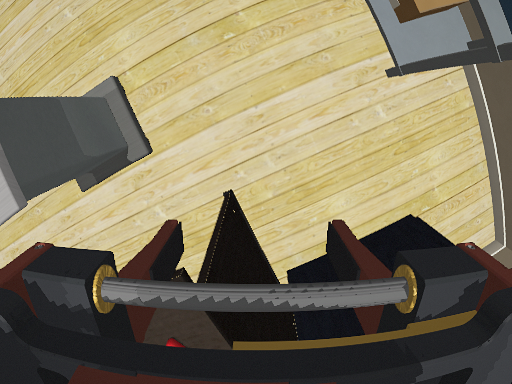

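The wrist view shows the floor beside the desk, with the fingertips at about (180,222) and (330,222). I'll first go above the collet for a close look, because it lies on the way.

The manual's scale: turns go in shares of 180 degrees. Converting my numbers, 1 rad / 3.1416 = 0.3183.

```bash
python3 inch.py '[{"d":[-0.244, -0.147, 0], "turn_vec":[0, 0, 0.1592], "finger_gap":0.088}, {"d":[-0.244, -0.147, 0], "turn_vec":[0, 0, 0.1592], "finger_gap":0.088}, {"d":[-0.244, -0.147, 0], "turn_vec":[0, 0, 0.1592], "finger_gap":0.088}, {"d":[-0.244, -0.147, 0], "turn_vec":[0, 0, 0.1592], "finger_gap":0.088}, {"d":[-0.244, -0.147, 0], "turn_vec":[0, 0, 0.1592], "finger_gap":0.088}, {"d":[-0.488, -0.294, 0.06], "turn_vec":[0, 0, 0.3183], "finger_gap":0.088}, {"d":[-0.488, -0.294, 0.06], "turn_vec":[0, 0, 0.3183], "finger_gap":0.088}, {"d":[-0.488, -0.294, 0.06], "turn_vec":[0, 0, 0.3183], "finger_gap":0.088}, {"d":[-0.488, -0.294, 0.06], "turn_vec":[0, 0, 0.3183], "finger_gap":0.088}, {"d":[-0.488, -0.294, 0.06], "turn_vec":[0, 0, 0.3183], "finger_gap":0.088}]' 25
python3 inch.py '[{"finger_gap":0.088}, {"finger_gap":0.088}]'
python3 - <<'E'
from bench import robot
import cv2,pickle,numpy as np
s=robot.observe();w=robot.capture("wrist");pickle.dump((s,w),open("cap1.pkl","wb"));cv2.imwrite("pics/w1.png",w["image"])
from h import proj
print(np.round(s["ee_pos"],4),np.round(s["ee_rot"],4),s["joint_pos"],proj(w,[.582,.093,.0875],s))
E
```

```text
time_s: 1.4
ee_pos: [0.5832, 0.0904, 0.1619]
ee_rot: [0.659, 0.752, -0.0, -0.0]
contact_force: [-0.5, 0.1, 0.3]
opening: 0.0878
gripper_force: 0.0
time_s: 1.65
ee_pos: [0.5817, 0.0932, 0.1625]
ee_rot: [0.659, 0.752, -0.0, -0.0]
contact_force: [-0.5, -0.1, 0.5]
opening: 0.0878
gripper_force: 0.0
[0.5817 0.0932 0.1625] [ 6.587e-01  7.524e-01 -3.000e-04 -4.000e-04] [1.38465359e-01 4.46329336e-01 1.75429875e+00 3.25268667e-04
 9.41881787e-01 5.66922546e-03] [254.24880329 199.08486635]
```

View pics/w1.png

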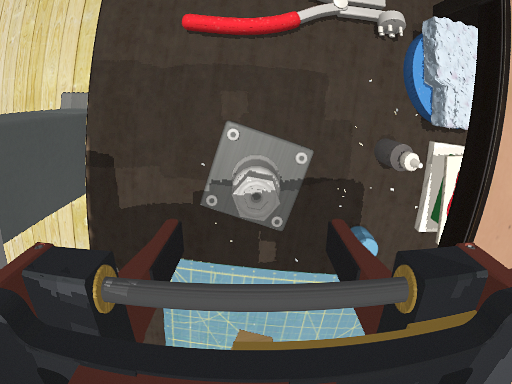

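The nut's bore is at about (256,197) and the four screws are at (233,134), (301,158), (277,222) and (211,200). I'll refine these, using the bore, the hex outline and the screws.

```bash
python3 - <<'E'
from h import *
import pickle
s,w=pickle.load(open("cap1.pkl","rb"));im=w["image"];g=cv2.cvtColor(im,cv2.COLOR_BGR2GRAY)
P=[]
for (x,y) in((233,134),(301,158),(277,222),(211,200)):
    q=g[y-7:y+8,x-7:x+8].astype(float);q=np.clip(q-np.percentile(q,75),0,None);yy,xx=np.mgrid[-7:8,-7:8]
    p=(x+(q*xx).sum()/q.sum(),y+(q*yy).sum()/q.sum());P.append(onz(*ray(w,p,s),.014))
P=np.array(P);print("screws",P.round(4).tolist(),"mean",P.mean(0).round(4),[round(np.linalg.norm(P[i]-P[i-1]),4) for i in range(4)])
q=g[187:207,246:266];m=(q<q.min()+35).astype(np.uint8);n,l,st,ce=cv2.connectedComponentsWithStats(m)
for i in range(1,n):
    if st[i,4]>8:
        p=ce[i]+[246,187];print("dark",st[i].tolist(),p,onz(*ray(w,p,s),.084).round(4))
c=cv2.resize(g[165:225,220:300],(800,600),interpolation=cv2.INTER_CUBIC);cv2.imwrite("pics/w1n.png",c)
E
```

```text
screws [[0.553, 0.1393, 0.014], [0.6277, 0.1232, 0.014], [0.6128, 0.0477, 0.014], [0.5386, 0.0631, 0.014]] mean [0.583  0.0933 0.014 ] [np.float64(0.0776), np.float64(0.0764), np.float64(0.0769), np.float64(0.0758)]
dark [5, 6, 10, 10, 73] [255.7260274  197.20547945] [0.5832 0.0937 0.084 ]
```

View pics/w1n.png

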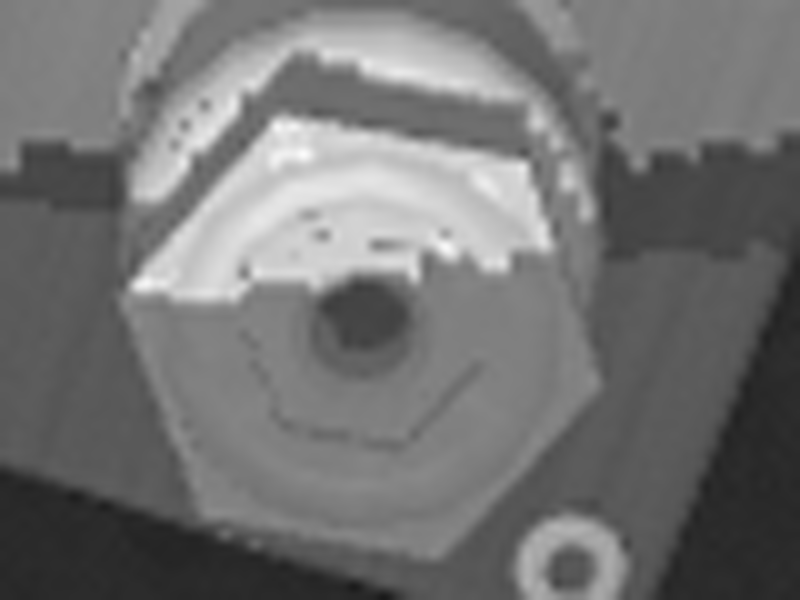

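The crop shows the hex corners at (130,290), (275,115), (530,160), (598,380), (440,557) and (200,520), and the bore centre at (362,325). I'll turn these into the nut's yaw and then work out the move to the rack.

```bash
python3 - <<'E'
from h import *
import pickle
s,w=pickle.load(open("cap1.pkl","rb"))
C=[(130,290),(275,115),(530,160),(598,380),(440,557),(200,520)]
H=np.array([onz(*ray(w,((x+.5)/10+219.5,(y+.5)/10+164.5),s),.087) for x,y in C])[:,:2]
c=H.mean(0);r=H-c;print("centre",c.round(4),"radii",np.hypot(*r.T).round(4))
a=np.degrees(np.arctan2(r[:,1],r[:,0]));print(a.round(1),"flat normals mod60:",(np.degrees(np.angle(np.exp(6j*np.radians(a)).mean()))/6+30)%60)
E_=Ro.from_quat(s["ee_rot"]).as_matrix();print(E_.round(4).tolist())
d=np.array([.6065,-.1605,.16])-s["ee_pos"];print("to rack, tool axes",E_.T@d, "tool y angle",np.degrees(np.arctan2(E_[1,1],E_[0,1])))
E
```

```text
centre [0.5832 0.0935] radii [0.0198 0.0206 0.0208 0.0202 0.0206 0.0212]
[ 174.9  118.    55.9   -2.5  -63.5 -123. ] flat normals mod60: 26.629479115112836
[[-0.1322, 0.9912, -0.0009], [0.9912, 0.1322, 0.0001], [0.0003, -0.0009, -1.0]]
to rack, tool axes [-0.25471395 -0.00895738  0.00239596] tool y angle 7.597694587954465
```

In the tool's units: 0.344 rad / 3.1416 = 0.1095.

```bash
python3 inch.py '[{"d":[-0.255, -0.009, 0], "turn_vec":[0, 0, 0.1095], "finger_gap":0.088}, {"d":[-0.255, -0.009, 0], "turn_vec":[0, 0, 0.1095], "finger_gap":0.088}, {"d":[-0.255, -0.009, 0], "turn_vec":[0, 0, 0.1095], "finger_gap":0.088}, {"d":[-0.255, -0.009, 0], "turn_vec":[0, 0, 0.1095], "finger_gap":0.088}, {"d":[-0.255, -0.009, 0.03], "turn_vec":[0, 0, 0.1095], "finger_gap":0.088}, {"d":[-0.255, -0.009, 0.03], "turn_vec":[0, 0, 0.1095], "finger_gap":0.088}, {"d":[-0.255, -0.009, 0.03], "turn_vec":[0, 0, 0.1095], "finger_gap":0.088}, {"d":[-0.255, -0.009, 0.03], "turn_vec":[0, 0, 0.1095], "finger_gap":0.088}]'
python3 - <<'E'
from bench import robot
import cv2,pickle,numpy as np
from h import *
s=robot.observe();w=robot.capture("wrist");pickle.dump((s,w),open("cap2.pkl","wb"))
c=proj(w,[.6065,-.1605,.0815],s);print(np.round(s["ee_pos"],4),c)
x,y=c.astype(int);a=w["image"][y-30:y+30,x-40:x+40];print(x-40,y-30)
cv2.imwrite("pics/w2.png",cv2.resize(a,(800,600),interpolation=cv2.INTER_CUBIC))
E
```

```text
time_s: 2.7
ee_pos: [0.6079, -0.1598, 0.1339]
ee_rot: [0.777, 0.629, 0.0, 0.001]
contact_force: [0.8, -0.7, 0.2]
opening: 0.0878
gripper_force: 0.0
[ 0.6079 -0.1598  0.1339] [251.95346903 209.1272621 ]
211 179
```

View pics/w2.png

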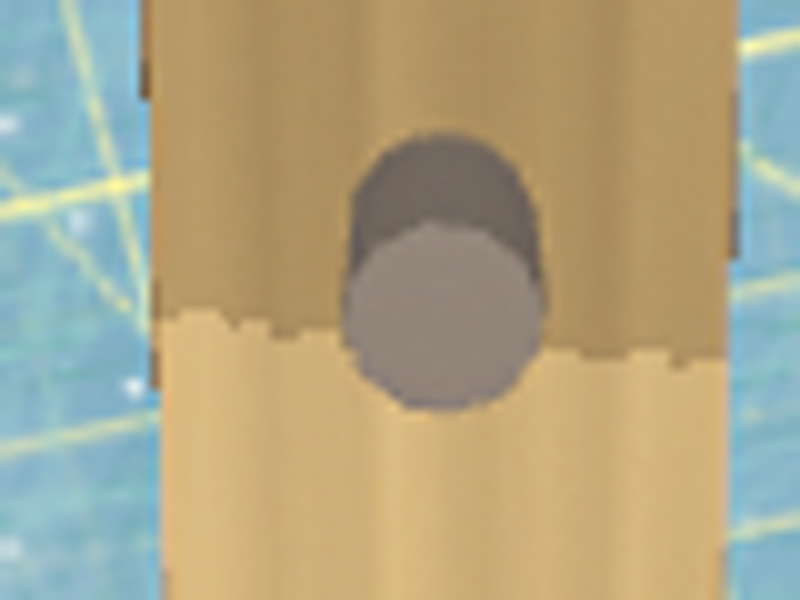

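The stone's flat round top is centred at (444,316) in the crop, which is pixel (255.0,210.2). The rack's edges run parallel to the image columns, so the yaw is right.

```bash
python3 - <<'E'
from bench import robot
from h import *
import pickle
s,w=pickle.load(open("cap2.pkl","rb"))
p=onz(*ray(w,(254.95,210.15),s),.0815);print("cyl",p.round(4))
s=robot.observe();E=Ro.from_quat(s["ee_rot"]).as_matrix();print(s["ee_pos"],"tool y deg",np.degrees(np.arctan2(E[1,1],E[0,1])))
print("delta tool",(E.T@(np.r_[p[:2],.0570]-s["ee_pos"])).round(4), "torque",s["torque"])
E
```

```text
cyl [ 0.6086 -0.1618  0.0815]
[ 0.60783397 -0.16000528  0.13381137] tool y deg -11.99295069945095
delta tool [-0.0016  0.001   0.0768] torque [-0.04381515  0.08319046 -0.06302425]
```

```bash
python3 inch.py '[{"d":[-0.0016, 0.001, 0.03], "finger_gap":0.088}, {"d":[-0.0016, 0.001, 0.06], "finger_gap":0.088}, {"d":[-0.0016, 0.001, 0.06], "finger_gap":0.088}, {"d":[-0.0016, 0.001, 0.06], "finger_gap":0.088}, {"d":[-0.0016, 0.001, 0.06], "finger_gap":0.088}]'; python3 -c "
from bench import robot;s=robot.observe();print(s['ee_pos'],s['ee_rot'])"
```

```text
time_s: 3.38
ee_pos: [0.6088, -0.163, 0.0743]
ee_rot: [0.778, 0.629, 0.001, 0.001]
contact_force: [0.5, 0.0, -0.7]
opening: 0.0878
gripper_force: 0.0
[ 0.60883024 -0.16296114  0.07426711] [7.77562927e-01 6.28803964e-01 6.93918441e-04 9.93852550e-04]
```

```bash
python3 inch.py '[{"d":[0.0011, 0, 0.008], "finger_gap":0.088}, {"d":[0.0011, 0, 0.0165], "finger_gap":0.088}, {"d":[0.0011, 0, 0.0165], "finger_gap":0.088}, {"d":[0.0011, 0, 0.0165], "finger_gap":0.088}, {"d":[0.0011, 0, 0.0165], "finger_gap":0.05}, {"d":[0.0011, 0, 0.0165], "finger_gap":0.05}, {"d":[0.0011, 0, 0.0165], "finger_gap":0.05}]'; python3 -c "
from bench import robot;s=robot.observe();print(s['ee_pos'],s['contact_force'],s['opening'])"
```

```text
time_s: 4.25
ee_pos: [0.6081, -0.1618, 0.0563]
ee_rot: [0.778, 0.629, 0.0, 0.0]
contact_force: [-0.7, 0.2, -0.0]
opening: 0.0611
gripper_force: 0.0
[ 0.60812697 -0.16175449  0.05631063] [-0.74078073  0.16807875 -0.01008572] 0.06111095194180017
```

```bash
python3 inch.py '[{"d":[0, 0.0005, -0.001], "finger_gap":0.03}, {"d":[0, 0.0005, -0.001], "finger_gap":0.01}, {"d":[0, 0.0005, -0.001], "finger_gap":0.01}, {"d":[0, 0.0005, -0.001], "finger_gap":0.01}, {"d":[0, 0.0005, -0.001], "finger_gap":0.01}, {"d":[0, 0.0005, -0.001], "finger_gap":0.01}, {"d":[0, 0.0005, -0.001], "finger_gap":0.01}, {"d":[0, 0.0005, -0.001], "finger_gap":0.01}, {"d":[0, 0.0005, -0.001], "finger_gap":0.01}, {"d":[0, 0.0005, -0.001], "finger_gap":0.01}]' 30; python3 -c "
from bench import robot;s=robot.observe();print(s['ee_pos'],s['contact_force'],s['opening'])"
```

```text
time_s: 5.5
ee_pos: [0.6085, -0.1619, 0.0572]
ee_rot: [0.778, 0.629, 0.0, 0.0]
contact_force: [-0.4, 0.2, -0.5]
opening: 0.0152
gripper_force: 30.0
[ 0.60854355 -0.1618567   0.05716776] [-0.43947416  0.21032338 -0.50041463] 0.01519539435455053
```

Gripped: the opening is 15 mm with 30 N. I'll lift it clear and check that the point came along.

```bash
python3 inch.py '[{"d":[0, 0, -0.02], "finger_gap":0.01}, {"d":[0, 0, -0.06], "finger_gap":0.01}, {"d":[0, 0, -0.12], "finger_gap":0.01}, {"d":[0, 0, -0.12], "finger_gap":0.01}, {"d":[0, 0, -0.12], "finger_gap":0.01}]'; python3 - <<'E'
from bench import robot
from h import *
s=robot.observe();E=Ro.from_quat(s["ee_rot"]).as_matrix();y=np.degrees(np.arctan2(E[1,1],E[0,1]))
print(s["ee_pos"],s["ee_rot"],s["contact_force"],s["opening"],y,"rz",np.radians(y-26.6),E.T@(np.r_[.5832,.0935,.175]-s["ee_pos"]))
E
```

```text
time_s: 6.12
ee_pos: [0.6081, -0.1618, 0.1778]
ee_rot: [0.778, 0.629, 0.0, 0.0]
contact_force: [0.2, 0.0, -1.3]
opening: 0.0153
gripper_force: 30.0
[ 0.60814109 -0.16176986  0.177755  ] [7.77627495e-01 6.28725260e-01 7.61933155e-05 1.45535916e-04] [ 0.22079712  0.00576972 -1.3199583 ] 0.015251041118697897 -12.087724127132295 rz -0.6752281661217079 [ 0.24438734 -0.0778448   0.00271416]
```

In the tool's units: -0.675 rad / 3.1416 = -0.2149.

```bash
python3 inch.py '[{"d":[0.2444, -0.0778, 0], "turn_vec":[0, 0, -0.2149], "finger_gap":0.01}, {"d":[0.2444, -0.0778, 0], "turn_vec":[0, 0, -0.2149], "finger_gap":0.01}, {"d":[0.2444, -0.0778, 0], "turn_vec":[0, 0, -0.2149], "finger_gap":0.01}, {"d":[0.2444, -0.0778, 0], "turn_vec":[0, 0, -0.2149], "finger_gap":0.01}, {"d":[0.2444, -0.0778, 0], "turn_vec":[0, 0, -0.2149], "finger_gap":0.01}, {"d":[0.2444, -0.0778, 0], "turn_vec":[0, 0, -0.2149], "finger_gap":0.01}, {"d":[0.2444, -0.0778, 0], "turn_vec":[0, 0, -0.2149], "finger_gap":0.01}, {"d":[0.2444, -0.0778, 0], "turn_vec":[0, 0, -0.2149], "finger_gap":0.01}, {"d":[0.2444, -0.0778, 0], "turn_vec":[0, 0, -0.2149], "finger_gap":0.01}]'; python3 - <<'E'
from bench import robot
from h import *
import pickle
s=robot.observe();w=robot.capture("wrist");pickle.dump((s,w),open("cap3.pkl","wb"))
E=Ro.from_quat(s["ee_rot"]).as_matrix();y=np.degrees(np.arctan2(E[1,1],E[0,1]))
print(s["ee_pos"],s["ee_rot"],y,s["torque"],E.T@(np.r_[.5832,.0935,.175]-s["ee_pos"]))
o=np.array(s["ee_pos"]);print("proj stone top",proj(w,o+E@[0,0,-.0243],s),"shank end",proj(w,o+E@[0,0,.0467],s))
print("mouth",proj(w,[.5832,.0935,.084],s))
a=w["image"][160:280,175:335];cv2.imwrite("pics/w3.png",cv2.resize(a,(800,600),interpolation=cv2.INTER_CUBIC))
E
```

```text
time_s: 7.25
ee_pos: [0.5838, 0.0924, 0.1772]
ee_rot: [0.526, 0.85, -0.0, 0.0]
contact_force: [0.3, -0.4, -0.9]
opening: 0.0151
gripper_force: 30.0
[0.58379126 0.09236628 0.17716124] [ 5.26327210e-01  8.50282111e-01 -2.76390683e-05  2.61796766e-06] 26.48473313156422 [-0.05711763  0.01635655 -0.04628008] [ 1.27848989e-03 -2.35162352e-05  2.16119422e-03]
proj stone top [253.93343119 255.57311275] shank end [254.02011274 210.0392521 ]
mouth [254.03238079 191.17825122]
```

View pics/w3.png

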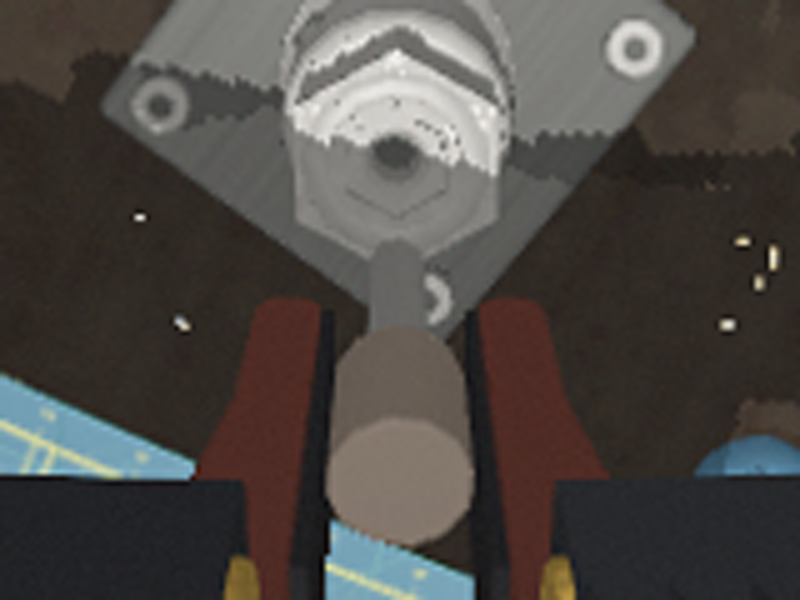

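The point hangs straight between the pads. Its stone top is at crop (400,482), the shank end near (397,250), and the bore at (394,153). I'll move to the remaining offset, descend to just above the mouth and measure again.

```bash
python3 - <<'E'
from h import *
import pickle
s,w=pickle.load(open("cap3.pkl","rb"));g=cv2.cvtColor(w["image"],cv2.COLOR_BGR2GRAY)
q=g[180:200,244:264];m=(q<q.min()+35).astype(np.uint8);n,l,st,ce=cv2.connectedComponentsWithStats(m)
for i in range(1,n):
    if st[i,4]>8: p=ce[i]+[244,180];print("dark",st[i].tolist(),p,onz(*ray(w,p,s),.083).round(4))
b=onz(*ray(w,((394.5)/5+174.5,(153.5)/5+159.5),s),.083);print(b)
C=[(400,48),(499,103),(500,218),(296,222),(293,105)]
print([onz(*ray(w,((x+.5)/5+174.5,(y+.5)/5+159.5),s),.087)[:2].round(4).tolist() for x,y in C])
E
python3 inch.py '[{"d":[0.0012, 0, 0.01], "finger_gap":0.01}, {"d":[0.0012, 0, 0.02], "finger_gap":0.01}, {"d":[0.0012, 0, 0.02], "finger_gap":0.01}, {"d":[0.0012, 0, 0.02], "finger_gap":0.01}]'; python3 - <<'E'
from bench import robot
from h import *
import pickle
s=robot.observe();w=robot.capture("wrist");pickle.dump((s,w),open("cap4.pkl","wb"))
E=Ro.from_quat(s["ee_rot"]).as_matrix()
print(s["ee_pos"],s["contact_force"],s["torque"],E.T@(np.r_[.5832,.0935,.13]-s["ee_pos"]))
o=np.array(s["ee_pos"])
print("end",proj(w,o+E@[0,0,.0467],s),"mouth",proj(w,[.5832,.0935,.084],s))
a=w["image"][170:245,205:305];cv2.imwrite("pics/w4.png",cv2.resize(a,(800,600),interpolation=cv2.INTER_CUBIC))
E
```

```text
dark [5, 7, 10, 9, 66] [253.72727273 191.22727273] [0.5831 0.0931 0.083 ]
[0.58241481 0.09380613 0.083     ]
[[0.5744, 0.1122], [0.5943, 0.1111], [0.6043, 0.0925], [0.5719, 0.0755], [0.5622, 0.0948]]
time_s: 7.8
ee_pos: [0.5831, 0.0946, 0.157]
ee_rot: [0.526, 0.851, -0.0, -0.0]
contact_force: [0.0, 0.4, -1.3]
opening: 0.0157
gripper_force: 30.0
[0.58309487 0.09456332 0.1570012 ] [ 0.00609041  0.40202506 -1.32798241] [-0.02023893  0.0228923   0.00983027] [-0.00099996 -0.00037397  0.02700124]
end [254.02142299 210.03839841] mouth [253.60883905 200.52424482]
```

View pics/w4.png

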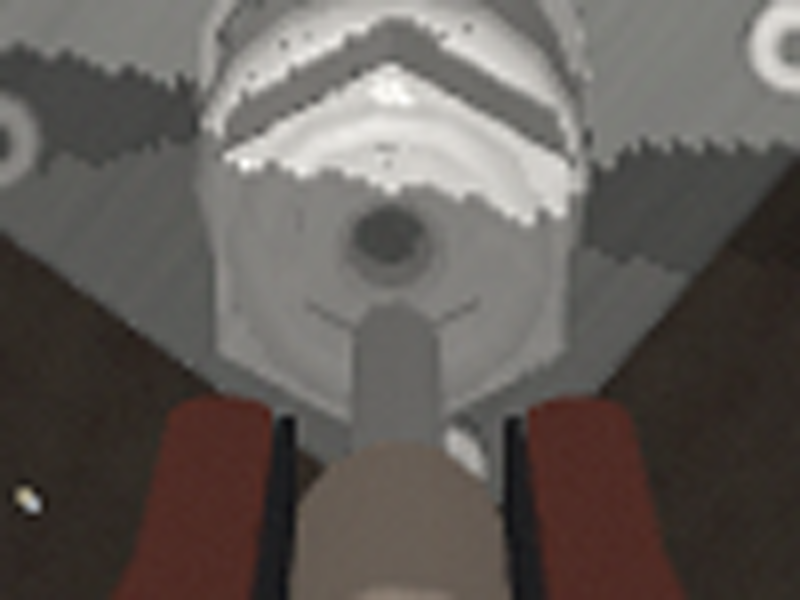

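The chamfer ring is centred at crop (391,240) and the shank axis is at column 397, with the shank's round end at row 300. This puts the mouth at about (0.5828, 0.0941) relative to the held shank. I'll go down to just above it and read the settled pose.

```bash
python3 inch.py '[{"d":[0, -0.0004, 0.01], "finger_gap":0.01}, {"d":[0, -0.0004, 0.02], "finger_gap":0.01}, {"d":[0, -0.0004, 0.02], "finger_gap":0.01}, {"d":[0, -0.0004, 0.02], "finger_gap":0.01}, {"d":[0, -0.0004, 0.02], "finger_gap":0.01}]'; python3 - <<'E'
from bench import robot
from h import *
s=robot.observe();E=Ro.from_quat(s["ee_rot"]).as_matrix()
print(s["ee_pos"],s["contact_force"],s["torque"],E.T@(np.r_[.5828,.0941,.0907]-s["ee_pos"]))
E
```

```text
time_s: 8.48
ee_pos: [0.583, 0.0943, 0.1374]
ee_rot: [0.526, 0.851, 0.0, 0.0]
contact_force: [0.0, -0.9, -0.5]
opening: 0.0153
gripper_force: 30.0
[0.58297847 0.09434274 0.13742101] [ 0.04090766 -0.93055527 -0.51313806] [-0.05035839  0.01604634  0.02375606] [-0.00012912 -0.00028949  0.04672091]
```

```bash
python3 inch.py '[{"d":[0, -0.0003, 0.003], "finger_gap":0.01}, {"d":[0, -0.0003, 0.006], "finger_gap":0.01}, {"d":[0, -0.0003, 0.009], "finger_gap":0.01}, {"d":[0, -0.0003, 0.012], "finger_gap":0.01}, {"d":[0, -0.0003, 0.012], "finger_gap":0.01}]'; python3 -c "
from bench import robot;s=robot.observe();print(s['ee_pos'],s['contact_force'],s['torque'])"
```

```text
time_s: 9.1
ee_pos: [0.5823, 0.0941, 0.1249]
ee_rot: [0.526, 0.851, -0.0, -0.0]
contact_force: [0.4, -0.3, -1.6]
opening: 0.0151
gripper_force: 30.0
[0.58233917 0.09412662 0.12485302] [ 0.43980858 -0.30656662 -1.58492561] [-0.14133134 -0.01466813 -0.03747822]
```

It has entered cleanly, with the end 6 mm below the mouth and no side force. I'll carry on down to just above the balls.

```bash
python3 inch.py '[{"d":[0, 0, 0.005], "finger_gap":0.01}, {"d":[0, 0, 0.01], "finger_gap":0.01}, {"d":[0, 0, 0.015], "finger_gap":0.01}, {"d":[0, 0, 0.02], "finger_gap":0.01}, {"d":[0, 0, 0.025], "finger_gap":0.01}, {"d":[0, 0, 0.025], "finger_gap":0.01}]'; python3 -c "
from bench import robot;s=robot.observe();print(s['ee_pos'],s['contact_force'],s['torque'])"
```

```text
time_s: 9.85
ee_pos: [0.5823, 0.0941, 0.0997]
ee_rot: [0.526, 0.851, -0.0, -0.0]
contact_force: [-0.0, 0.1, -1.8]
opening: 0.015
gripper_force: 30.0
[0.58227902 0.09408201 0.09966122] [-0.02921945  0.0947528  -1.82931898] [-0.20587056 -0.05143865 -0.00467796]
```

```bash
python3 inch.py '[{"d":[0, 0, 0.002], "finger_gap":0.01}, {"d":[0, 0, 0.004], "finger_gap":0.01}, {"d":[0, 0, 0.006], "finger_gap":0.01}, {"d":[0, 0, 0.0075], "finger_gap":0.01}, {"d":[0, 0, 0.0075], "finger_gap":0.01}]' 35; python3 -c "
from bench import robot;s=robot.observe();print(s['ee_pos'],s['contact_force'],s['torque'])"
```

```text
time_s: 10.48
ee_pos: [0.5826, 0.0942, 0.0925]
ee_rot: [0.526, 0.851, 0.0, 0.0]
contact_force: [0.2, 0.4, -1.4]
opening: 0.0152
gripper_force: 35.0
[0.58257106 0.09419915 0.09254073] [ 0.21896267  0.35389773 -1.35863198] [-0.18521622 -0.30831883  0.0185324 ]
```

```bash
python3 inch.py '[{"d":[0, 0, 0.0005], "finger_gap":0.01}, {"d":[0, 0, 0.001], "finger_gap":0.01}, {"d":[0, 0, 0.0015], "finger_gap":0.01}]'; python3 inch.py '[{"d":[0, 0, 0.0005], "finger_gap":0.01}, {"d":[0, 0, 0.001], "finger_gap":0.01}]'
```

```text
time_s: 10.85
ee_pos: [0.5826, 0.0942, 0.0913]
ee_rot: [0.526, 0.851, 0.0, 0.0]
contact_force: [0.0, -1.3, 2.0]
opening: 0.0151
gripper_force: 35.0
time_s: 11.1
ee_pos: [0.5826, 0.0942, 0.0904]
ee_rot: [0.526, 0.851, 0.0, 0.0]
contact_force: [-0.1, -1.3, 5.7]
opening: 0.015
gripper_force: 35.0
```

```bash
python3 inch.py '[{"d":[0, 0, 0.0004], "finger_gap":0.01}, {"d":[0, 0, 0.0008], "finger_gap":0.01}, {"d":[0, 0, 0.0008], "finger_gap":0.01}]'; python3 inch.py '[{"d":[0, 0, 0.0004], "finger_gap":0.01}, {"d":[0, 0, 0.0008], "finger_gap":0.01}, {"d":[0, 0, 0.0008], "finger_gap":0.01}]'
```

```text
time_s: 11.48
ee_pos: [0.5828, 0.0942, 0.0902]
ee_rot: [0.526, 0.851, 0.0, 0.0]
contact_force: [-0.6, -2.0, 9.3]
opening: 0.0156
gripper_force: 35.0
time_s: 11.85
ee_pos: [0.583, 0.0942, 0.09]
ee_rot: [0.526, 0.851, 0.0, 0.0]
contact_force: [-1.9, -1.3, 13.6]
opening: 0.0155
gripper_force: 35.0
```

The arm has stalled on the floor at about 15 N and the expected height. I'll let go and open fully.

```bash
python3 inch.py '[{"d":[0, 0, -0.0012], "finger_gap":0.088}, {"d":[0, 0, -0.0012], "finger_gap":0.088}, {"d":[0, 0, -0.0012], "finger_gap":0.088}, {"d":[0, 0, -0.0012], "finger_gap":0.088}, {"d":[0, 0, -0.0012], "finger_gap":0.088}, {"d":[0, 0, -0.0012], "finger_gap":0.088}, {"d":[0, 0, -0.0012], "finger_gap":0.088}, {"d":[0, 0, -0.0012], "finger_gap":0.088}]'; python3 -c "
from bench import robot;s=robot.observe();print(s['ee_pos'],s['contact_force'],s['torque'],s['opening'])"
python3 - <<'E'
from bench import robot
from h import *
w=robot.capture("scene");sc=w["image"];t=robot.capture("top")["image"]
c=proj(w,[.583,.0935,.1],).astype(int)
a=sc[c[1]-45:c[1]+45,c[0]-40:c[0]+40];cv2.imwrite("pics/s5.png",cv2.resize(a,(533,600),interpolation=cv2.INTER_CUBIC))
print(c,"px of top 0.115",proj(w,[.583,.0935,.115]),"nut 0.0875",proj(w,[.583,.0935,.0875]))
E
```

```text
time_s: 12.85
ee_pos: [0.5825, 0.0942, 0.0898]
ee_rot: [0.526, 0.851, -0.0, -0.0]
contact_force: [-0.3, -0.4, -0.2]
opening: 0.087
gripper_force: 0.0
[0.58247492 0.09417954 0.08977248] [-0.3270759  -0.41430904 -0.16937817] [ 0.00988219  0.02539756 -0.02306823] 0.08703579036359149
[184 165] px of top 0.115 [183.40042959 160.5439793 ] nut 0.0875 [184.56097594 169.95540705]
```

View pics/s5.png

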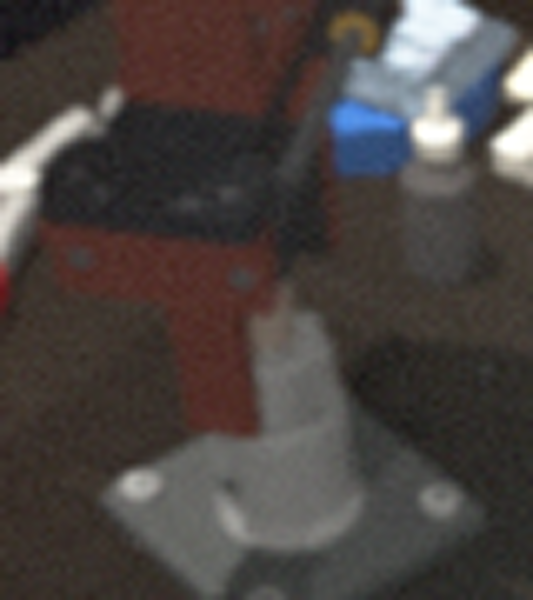

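The stone stands upright in the collet, just above the nut and between the open fingers, and the bottle is untouched. Now I'll lower the open fingers round the nut and close on the flats.

```bash
python3 inch.py '[{"d":[0, 0.0003, 0.008], "finger_gap":0.088}, {"d":[0, 0.0003, 0.016], "finger_gap":0.088}, {"d":[0, 0.0003, 0.0225], "finger_gap":0.088}, {"d":[0, 0.0003, 0.0225], "finger_gap":0.088}, {"d":[0, 0.0003, 0.0225], "finger_gap":0.088}]'; python3 -c "
from bench import robot;s=robot.observe();print(s['ee_pos'],s['contact_force'],s['torque'],s['joint_pos'])"
```

```text
time_s: 13.58
ee_pos: [0.5828, 0.0943, 0.0672]
ee_rot: [0.526, 0.851, -0.0, 0.0]
contact_force: [0.5, -0.7, -0.4]
opening: 0.0878
gripper_force: 0.0
[0.58281806 0.09430823 0.06723035] [ 0.52755933 -0.68311883 -0.37012832] [-0.06562055 -0.0104551   0.01001945] [ 1.40275687e-01  5.86771487e-01  1.79328614e+00 -2.55761412e-05
  7.61534618e-01 -3.23723020e-01]
```

```bash
python3 inch.py '[{"finger_gap":0.02}, {"finger_gap":0.02}, {"finger_gap":0.02}, {"finger_gap":0.02}, {"finger_gap":0.02}, {"finger_gap":0.02}, {"finger_gap":0.02}, {"finger_gap":0.02}, {"finger_gap":0.02}]' 55; python3 -c "
from bench import robot;s=robot.observe();print(s['ee_pos'],s['ee_rot'],s['contact_force'],s['torque'])"
```

```text
time_s: 14.7
ee_pos: [0.5823, 0.0941, 0.0673]
ee_rot: [0.526, 0.851, -0.0, -0.0]
contact_force: [-4.2, -3.0, 3.9]
opening: 0.0355
gripper_force: 55.0
[0.58231044 0.09412442 0.06725673] [ 5.25585391e-01  8.50740719e-01 -3.62848594e-04 -3.07259315e-04] [-4.24968318 -2.97822147  3.85052034] [-0.44860789  0.65129218 -0.03761909]
```

The opening is 35.5 mm at 55 N, so the pads are flat on the nut. I'll start turning clockwise, reading the torque as it moves.

The manual's scale: turns go in shares of 180 degrees. Converting my numbers, 0.05 rad / 3.1416 = 0.0159.

```bash
cat > tq.py <<'E'
from bench import robot
from h import *
s=robot.observe();E=Ro.from_quat(s["ee_rot"]).as_matrix()
print("   yaw %.3f"%np.arctan2(E[1,1],E[0,1]),"Tz %.3f"%s["torque"][2],"F",np.round(s["contact_force"],1),"op %.4f"%s["opening"])
E
python3 inch.py '[{"d":[0, -0.0005, 0], "turn_vec":[0, 0, 0.008], "finger_gap":0.02}, {"d":[0, -0.0005, 0], "turn_vec":[0, 0, 0.0159], "finger_gap":0.02}]'>/dev/null; python3 tq.py
python3 inch.py '[{"turn_vec":[0, 0, 0.008], "finger_gap":0.02}, {"turn_vec":[0, 0, 0.0159], "finger_gap":0.02}]'>/dev/null; python3 tq.py
python3 inch.py '[{"turn_vec":[0, 0, 0.008], "finger_gap":0.02}, {"turn_vec":[0, 0, 0.0159], "finger_gap":0.02}]'>/dev/null; python3 tq.py
python3 inch.py '[{"turn_vec":[0, 0, 0.008], "finger_gap":0.02}, {"turn_vec":[0, 0, 0.0159], "finger_gap":0.02}]'>/dev/null; python3 tq.py
```

```text
yaw 0.413 Tz 0.317 F [-1.1 -0.9  0.9] op 0.0357
   yaw 0.362 Tz 0.328 F [-1.5 -0.7  0.9] op 0.0358
   yaw 0.312 Tz 0.304 F [-1.3 -1.3  1.4] op 0.0356
   yaw 0.262 Tz 0.299 F [-0.3 -0.8  0.8] op 0.0360
```

Free turning reads about 0.31 Nm. I'll continue in 0.05 rad steps.

In the tool's units: 0.05 rad / 3.1416 = 0.0159.

```bash
python3 inch.py '[{"turn_vec":[0, 0, 0.008], "finger_gap":0.02}, {"turn_vec":[0, 0, 0.0159], "finger_gap":0.02}]'>/dev/null; python3 tq.py
python3 inch.py '[{"turn_vec":[0, 0, 0.008], "finger_gap":0.02}, {"turn_vec":[0, 0, 0.0159], "finger_gap":0.02}]'>/dev/null; python3 tq.py
python3 inch.py '[{"turn_vec":[0, 0, 0.008], "finger_gap":0.02}, {"turn_vec":[0, 0, 0.0159], "finger_gap":0.02}]'>/dev/null; python3 tq.py
```

```text
yaw 0.212 Tz 0.328 F [-0.  -0.3 -0. ] op 0.0358
   yaw 0.162 Tz 0.333 F [ 0.1  0.3 -1.1] op 0.0361
   yaw 0.112 Tz 0.246 F [ 2.4  0.9 -3.6] op 0.0354
```

In the tool's units: 0.05 rad / 3.1416 = 0.0159.

```bash
python3 inch.py '[{"turn_vec":[0, 0, 0.008], "finger_gap":0.02}, {"turn_vec":[0, 0, 0.0159], "finger_gap":0.02}]'>/dev/null; python3 tq.py
```

```text
yaw 0.062 Tz 0.320 F [ 3.7  0.7 -3. ] op 0.0353
```

In the tool's units: 0.05 rad / 3.1416 = 0.0159.

```bash
python3 inch.py '[{"turn_vec":[0, 0, 0.008], "finger_gap":0.02}, {"turn_vec":[0, 0, 0.0159], "finger_gap":0.02}]'>/dev/null; python3 tq.py
python3 inch.py '[{"turn_vec":[0, 0, 0.008], "finger_gap":0.02}, {"turn_vec":[0, 0, 0.0159], "finger_gap":0.02}]'>/dev/null; python3 tq.py
```

```text
yaw 0.012 Tz 0.302 F [ 4.   1.6 -4.5] op 0.0357
   yaw -0.038 Tz 0.303 F [ 5.1  1.4 -6.4] op 0.0355
```

In the tool's units: 0.05 rad / 3.1416 = 0.0159.

```bash
python3 inch.py '[{"d":[0, 0.0005, 0.0005], "turn_vec":[0, 0, 0.008], "finger_gap":0.02}, {"d":[0, 0.0005, 0.0005], "turn_vec":[0, 0, 0.0159], "finger_gap":0.02}]'>/dev/null; python3 tq.py
python3 inch.py '[{"turn_vec":[0, 0, 0.008], "finger_gap":0.02}, {"turn_vec":[0, 0, 0.0159], "finger_gap":0.02}]'>/dev/null; python3 tq.py
python3 inch.py '[{"turn_vec":[0, 0, 0.008], "finger_gap":0.02}, {"turn_vec":[0, 0, 0.0159], "finger_gap":0.02}]'>/dev/null; python3 tq.py
```

```text
yaw -0.088 Tz 0.233 F [0.9 2.7 4.6] op 0.0360
   yaw -0.138 Tz 0.276 F [0.1 1.4 5.3] op 0.0354
   yaw -0.188 Tz 0.272 F [0.3 2.3 5.6] op 0.0353
```

In the tool's units: 0.05 rad / 3.1416 = 0.0159.

```bash
python3 inch.py '[{"turn_vec":[0, 0, 0.008], "finger_gap":0.02}, {"turn_vec":[0, 0, 0.0159], "finger_gap":0.02}]'>/dev/null; python3 tq.py
python3 inch.py '[{"turn_vec":[0, 0, 0.008], "finger_gap":0.02}, {"turn_vec":[0, 0, 0.0159], "finger_gap":0.02}]'>/dev/null; python3 tq.py
python3 inch.py '[{"turn_vec":[0, 0, 0.008], "finger_gap":0.02}, {"turn_vec":[0, 0, 0.0159], "finger_gap":0.02}]'>/dev/null; python3 tq.py
```

```text
yaw -0.238 Tz 0.273 F [0.5 1.9 5.9] op 0.0352
   yaw -0.288 Tz 0.334 F [1.2 1.7 5.2] op 0.0355
   yaw -0.338 Tz 0.395 F [1.1 1.  5. ] op 0.0356
```

The torque is rising, so the jaws have met the shank at about -0.25. One step at a time from here.

In the tool's units: 0.05 rad / 3.1416 = 0.0159.

```bash
python3 inch.py '[{"turn_vec":[0, 0, 0.008], "finger_gap":0.02}, {"turn_vec":[0, 0, 0.0159], "finger_gap":0.02}]'>/dev/null; python3 tq.py
```

```text
yaw -0.388 Tz 0.352 F [0.5 1.8 4.5] op 0.0355
```

In the tool's units: 0.05 rad / 3.1416 = 0.0159.

```bash
python3 inch.py '[{"turn_vec":[0, 0, 0.008], "finger_gap":0.02}, {"turn_vec":[0, 0, 0.0159], "finger_gap":0.02}]'>/dev/null; python3 tq.py
```

```text
yaw -0.437 Tz 0.358 F [1.6 1.4 4.6] op 0.0357
```

In the tool's units: 0.04 rad / 3.1416 = 0.0127.

```bash
python3 inch.py '[{"turn_vec":[0, 0, 0.0064], "finger_gap":0.02}, {"turn_vec":[0, 0, 0.0127], "finger_gap":0.02}]'>/dev/null; python3 tq.py
```

```text
yaw -0.477 Tz 0.375 F [1.9 1.2 4.6] op 0.0356
```

In the tool's units: 0.04 rad / 3.1416 = 0.0127.

```bash
python3 inch.py '[{"turn_vec":[0, 0, 0.0064], "finger_gap":0.02}, {"turn_vec":[0, 0, 0.0127], "finger_gap":0.02}]'>/dev/null; python3 tq.py
```

```text
yaw -0.517 Tz 0.377 F [1.3 0.9 5.4] op 0.0354
```

In the tool's units: 0.04 rad / 3.1416 = 0.0127.

```bash
python3 inch.py '[{"turn_vec":[0, 0, 0.0064], "finger_gap":0.02}, {"turn_vec":[0, 0, 0.0127], "finger_gap":0.02}]'>/dev/null; python3 tq.py | tee l.txt
python3 - <<'E'
import numpy as np
from scipy.optimize import curve_fit
v=open('l.txt').read().split()
d=np.array([.413,.317,.362,.328,.312,.304,.262,.299,.212,.328,.162,.333,.112,.246,.062,.32,.012,.302,-.038,.303,-.088,.233,-.138,.276,-.188,.272,-.238,.273,-.288,.334,-.338,.395,-.388,.352,-.437,.358,-.477,.375,-.517,.377,float(v[1]),float(v[3])]).reshape(-1,2)
x,y=-d.T
y=-y
for k in(.5,.65,.8):
    f=lambda x,a,t:a+k*np.clip(x-t,0,None)
    for nm,m in(("all",x>-9),("late",x>.05)):
        p,c=curve_fit(f,x[m],y[m],p0=[.29,.3]);print(k,nm,p,np.std(y[m]-f(x[m],*p)),"rise",k*(x[-1]-p[1]))
E
```

```text
yaw -0.557 Tz 0.533 F [1.7 0.4 5. ] op 0.0357
0.5 all [0.29528571 0.24114286] 0.03646804583943235 rise 0.15792857126044657
0.5 late [0.2545     0.16344444] 0.03896391752232915 rise 0.19677777756991183
0.65 all [0.29786667 0.29776923] 0.03776113627393134 rise 0.16850000029019271
0.65 late [0.26033333 0.22916667] 0.041249475662415915 rise 0.21309166709567434
0.8 all [0.29786667 0.32675   ] 0.03923493745962032 rise 0.18420000000000003
0.8 late [0.2776     0.30141667] 0.046313608184099665 rise 0.2044666666443701
```

The readings are noisy, so I'll take a few tiny steps to average them.

In the tool's units: 0.006 rad / 3.1416 = 0.0019.

```bash
python3 inch.py '[{"turn_vec":[0, 0, 0.0019], "finger_gap":0.02}]'>/dev/null; python3 tq.py
python3 inch.py '[{"turn_vec":[0, 0, 0.0019], "finger_gap":0.02}]'>/dev/null; python3 tq.py
python3 inch.py '[{"turn_vec":[0, 0, 0.0019], "finger_gap":0.02}]'>/dev/null; python3 tq.py
```

```text
yaw -0.563 Tz 0.424 F [1.8 0.8 4.3] op 0.0352
   yaw -0.569 Tz 0.364 F [3.3 1.  5.1] op 0.0356
   yaw -0.575 Tz 0.401 F [1.8 0.8 5.1] op 0.0358
```

In the tool's units: 0.015 rad / 3.1416 = 0.0048.

```bash
python3 inch.py '[{"turn_vec":[0, 0, 0.0048], "finger_gap":0.02}]'>/dev/null; python3 tq.py
python3 inch.py '[{"turn_vec":[0, 0, 0.0048], "finger_gap":0.02}]'>/dev/null; python3 tq.py
python3 inch.py '[{"turn_vec":[0, 0, 0.0048], "finger_gap":0.02}]'>/dev/null; python3 tq.py
```

```text
yaw -0.590 Tz 0.425 F [2.3 0.7 4.2] op 0.0355
   yaw -0.605 Tz 0.442 F [1.7 0.8 5.6] op 0.0357
   yaw -0.620 Tz 0.449 F [2.2 1.3 4.8] op 0.0358
```

The rise over free turning is now about 0.14 to 0.18 Nm, which is in the right range, about 0.3 rad past touching. I'll release and lift straight up.

```bash
python3 inch.py '[{"finger_gap":0.088}, {"finger_gap":0.088}, {"finger_gap":0.088}, {"finger_gap":0.088}, {"finger_gap":0.088}, {"finger_gap":0.088}, {"finger_gap":0.088}]' && python3 tq.py && python3 inch.py '[{"d":[0, 0, -0.02], "finger_gap":0.088}, {"d":[0, 0, -0.06], "finger_gap":0.088}, {"d":[0, 0, -0.12], "finger_gap":0.088}, {"d":[0, 0, -0.15], "finger_gap":0.088}, {"d":[0, 0, -0.15], "finger_gap":0.088}, {"d":[0, 0, -0.15], "finger_gap":0.088}, {"d":[0, 0, -0.15], "finger_gap":0.088}]'
python3 - <<'E'
from bench import robot
from h import *
s=robot.observe();w=robot.capture("wrist");g=w["image"]
p=proj(w,[.583,.094,.115],s);x,y=p.astype(int)
# stone top: brownish disc in the bright nut surroundings
q=g[y-18:y+19,x-18:x+19].astype(int);m=((q[...,2]-q[...,0])>8)&(q[...,2]>70);n,l,st,ce=cv2.connectedComponentsWithStats(m.astype(np.uint8))
i=1+st[1:,4].argmax();print("pred",p,"bbox",st[i],"centroid",ce[i]+[x-18,y-18])
b=st[i];top=(b[0]+b[2]/2+x-18-.5,b[1]+b[3]-b[2]/2+y-18-.5);print("top centre on z=.115",onz(*ray(w,top,s),.115),"dia mm",b[2]/w["camera_matrix"][0][0]*1000*np.linalg.norm(onz(*ray(w,top,s),.115)-ray(w,top,s)[0]))
E
```

```text
time_s: 21.58
ee_pos: [0.5828, 0.0941, 0.0668]
ee_rot: [0.889, 0.458, -0.0, 0.0]
contact_force: [-0.4, -0.5, 0.5]
opening: 0.0878
gripper_force: 0.0
   yaw -0.619 Tz 0.022 F [-0.4 -0.5  0.5] op 0.0878
time_s: 22.45
ee_pos: [0.5818, 0.0939, 0.2154]
ee_rot: [0.889, 0.458, -0.001, -0.0]
contact_force: [1.0, -0.0, -0.4]
opening: 0.0878
gripper_force: 0.0
pred [254.87122663 190.06574472] bbox [ 12   5  18  22 319] centroid [256.38244514 187.5862069 ]
top centre on z=.115 [0.58452744 0.09357308 0.115     ] dia mm 16.48686312240439
```

The stone stands upright on the axis at the right height (measured diameter 16.5 mm against 16), and the gripper is clear. I'm handing the job in.

```bash
python3 -c "
from bench import robot;print(robot.finish_job())"
```

```text
the job is handed in; nothing more can be done
None
```

I pushed the cylindrical point home in the collet at about 15 N, tightened the nut to about 0.14–0.18 Nm above free turning, lifted the gripper clear and handed the job in after about 22 s. The hand-in returned no verdict.

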